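# Slide the thin shim under the hold-down bridge

### The arm

A 6-joint arm with a two-finger parallel gripper is mounted at the origin on a cart in front of the work surface, level with it; the furniture and walls round the work are solid. World frame = base frame: x ahead of the robot, y to its left, z up, the work surface at z = 0. Lengths are in m, angles in rad, forces in N, time in s.
With the tool pointing down it reaches from about 0.3 to 0.875 m from the base axis. Payload 6.4 kg.
Tool frame: the origin (TCP) lies at the very end of the fingers, on their centre line; the grasp point (between the pads) lies 19 mm behind it; z points along the fingers, y is the line along which they close (so a half turn about z gives the same grasp; the last joint's range is limited). The gripper opens to 85 mm and grips with 20 to 120 N. Pads are 22 mm wide; open, the fingers measure 114 mm over their backs; the gripper's body (76 mm by 85 mm) begins 54 mm behind the grasp point. The pads swing forward as they close: fully open they stand 13 mm farther back than shut.
Start: joints at [1.114, 0.181, 1.607, -0, 1.354, -0.206], TCP at [0.143, 0.557, 0.231] pointing down, gripper open.
Joint ranges: [-2.99, 2.99], [-0.89, 2.07], [0.3, 2.58], [-1.14, 4.28], [0, 2.63], [-3.12, 3.12]. Speed limits (rad/s): [2.57, 2.57, 3.01, 3.14, 3.14, 3.14].

### API

Orientations are given as a unit quaternion [w, x, y, z].
In Python, from bench import ctrl gives the robot as it stands.
- The arm moves only by the tool jog_arm, called after ">>>" as name(argument=value, ...) on one line, values as JSON. Schema: {"type":"object","properties":{"steps":{"type":"object","properties":{"sx":{"type":"array","items":{"type":"number"},"minItems":1,"maxItems":10},"sy":{"type":"array","items":{"type":"number"},"minItems":1,"maxItems":10},"sz":{"type":"array","items":{"type":"number"},"minItems":1,"maxItems":10},"ax":{"type":"array","items":{"type":"number"},"minItems":1,"maxItems":10},"ay":{"type":"array","items":{"type":"number"},"minItems":1,"maxItems":10},"az":{"type":"array","items":{"type":"number"},"minItems":1,"maxItems":10},"finger_gap":{"type":"array","items":{"type":"number"},"minItems":1,"maxItems":10}},"additionalProperties":false,"required":["sx","sy","sz","ax","ay","az","finger_gap"]},"only":{"type":"string"},"quiet":{"type":"boolean"},"lines":{"type":"string"}},"required":["steps"],"additionalProperties":false}. steps is an object with one list for each field, all of the same length, 1 to 10, a row being the entries at one place: sx, sy, sz (the shift in m), ax, ay, az (a rotation vector in rad), finger_gap (the opening from 0.0 (shut) to 1.0 (fully open)); each row is the pose to reach, as a shift and turn from the pose commanded when the call began, along the tool's axes at that moment; what a row does not reach only later rows make up. A row lasts 1/8 s, in which the tool goes at most 0.0625 m and 0.188 rad, less where a joint would pass 70% of its speed; a pose out of reach is approached as far as the arm can. The fingers move at their own pace and stop on an object; the grip force is fixed at half the most. Time passes only in rows, so rows that do not move let the fingers close. The tool returns the time, the measured TCP pose, the force, the opening and the grip force at its end. only (a regular expression) keeps the lines of the reply that match it, lines (a string "A,B") keeps lines A to B, and quiet returns only ok. Input that does not fit is refused with a message, and nothing moves.
- ctrl.get_obs(): the state, without advancing time (a new reading comes with each control period).
- ctrl.camera(name): name is "scene" or "top" or "wrist"; returns the picture (420x560x3 uint8, blue, green, red); there is no depth.
- ctrl.camera_params(name): a dict with "fovy" (degrees; the focal length in pixels is half the picture's height over the tangent of half this angle, whatever the lens; pixels are square), "cx", "cy" (the principal point, pixels), "view" (4x4, takes a point from world to camera coordinates). Camera axes: x right, y up, looking along -z (the intrinsics and any distortion apply to the point x, -y, -z); pixel columns grow to the right and rows downward; lengths in m; the calibration is good to about 2 mm. The wrist camera is an equidistant fisheye: a pixel r from the principal point sees the ray r / f radians off the axis. A picture is of the moment at which its call begins: read the wrist's pose just before it. camera_params takes no time and is no camera call; for the wrist camera it gives the pose at the moment of the call.
- ctrl.hand_in(): hands the job in; it is judged then, once.
The state is a dict: "time_s": time; "q": joint angles; "dq": joint speeds; "joint_efforts": joint torques, N m; "eef_pos": TCP position; "eef_rot": TCP orientation; "wrist_force": force on the tool from outside, world axes, zero at the start; "torque": the same for the moment, N m; "opening": opening from 0.0 (shut) to 1.0 (fully open); "grasp_force": force on a finger pad.
Only numpy, scipy, OpenCV 4.12 (cv2) and the standard library are available. Lean on these libraries where they do the work, as an engineer would, in place of code of your own. Each camera call takes 0.05 s, during which the arm holds its last target. There are 200 camera calls.

### The job

Using only the fingertips, push the thin slotted shim plate (not the thick one beside it) flat along the table, line it up with the low bridge and slide it in under the strap from the open side, slotted end first, gently until it rests squarely against the back stop. Never pinch, lift or tip it, and leave the thick shim, the round tube and the bolt where they are.

Things in the scene. Friction and masses are not known exactly. Their poses are not given: they have to be found in the camera images.
- thin_shim: Loose steel shim plate, 110 (x) x 50 (y) x 12 (z) mm, 0.3 to 0.55 kg, slides at 2 to 8 N; origin: centre of its underside. Its +x end has an open slot, 14 mm wide, 55 mm long; its -x end is a straight edge. Starts flat in front of the bridge, 78 to 98 mm left or right of its centre line (the thick shim on the other side), slot toward the bridge, turned up to 0.25 rad against it.
- thick_shim: Loose shim plate of the same outline and steel, 110 x 50 x 24 mm, about 0.85 kg; origin at the centre of its underside. Too thick for the bridge; a bystander.
- bridge: Fixed steel fixture; origin on the table under the middle of the strap; +x is the way in, away from the robot; -x side open. Strap 50 (x) x 118 (y) x 10 mm, underside 16 mm up, nuts on it up to 39 mm. Opening 58 mm wide (legs' inner faces at y = -29 and 29 mm), x from -25 to 25 mm; then rails 10 mm high, 58 mm apart, up to the stop. Shim home: its origin at x = -10 mm, y = 0.
- stop_face (a point): Middle of the foot of the back stop's near face, on the table, 45 mm behind the bridge's origin (its +x). The stop is a bar 90 mm long across the way in and 22 mm high, joined to the bridge; axes as the bridge's. When the shim is home its straight end still stands out 40 mm in front of the strap.
- round_tube: Loose bystander: piece of round steel tube standing upright, 34 mm across, 75 mm high, origin at the centre of its underside; stands to the left of the bridge.
- bolt: Loose bystander: hexagon bolt 49 mm long lying on the table to the right of the bridge, origin under its middle.

How it is judged:
By the outcome, as a careful person would: the job done as asked, in the order asked, and still so for the second after the job is handed in, with the robot touching nothing.
It also fails if it takes over 54 s, if anything falls off the work surface, if the arm or the gripper's body presses on something with over 40 N, if the wrist force passes 120 N, or if a joint passes its speed limit or range.

## Working session

There is one attempt and no reset: what is moved stays moved. The work goes in short steps, Python scripts to look and compute and a tool call to move; the robot and the scene stay as the last step left them, time stands still between calls to the robot, and variables do not carry over. Pictures are saved under pics/ and viewed, at most 12 in all, crops included, and the job is handed in when it is done.

```bash
ls; mkdir -p pics
```

Run:
```python
from bench import ctrl
import cv2,numpy as np
o=ctrl.get_obs();print(o['time_s'],o['eef_pos'],o['eef_rot'])
for n in ['scene','top']:
    cv2.imwrite(f'pics/{n}0.png',ctrl.camera(n));p=ctrl.camera_params(n);print(n,p['fovy'],p['cx'],p['cy'],np.round(p['view'],4).tolist())
```

```text
bench.py
pics
0.0 [0.14244534 0.55652056 0.23038425] [-2.72455962e-04  1.25066860e-01  9.92147948e-01 -8.10177621e-04]
scene 47.07105936621791 288.5986710696913 211.76254019938568 [[0.5522, -0.8337, -0.0071, -0.3119], [0.5126, 0.3327, 0.7916, -0.3352], [-0.6576, -0.4407, 0.611, -0.4586], [0.0, 0.0, 0.0, 1.0]]
top 53.67168892604105 277.1830329751395 203.16471778107106 [[0.0072, -0.9991, -0.0425, 0.0394], [0.9839, -0.0005, 0.1787, -0.615], [-0.1785, -0.0431, 0.983, -0.7822], [0.0, 0.0, 0.0, 1.0]]
```

View pics/top0.png

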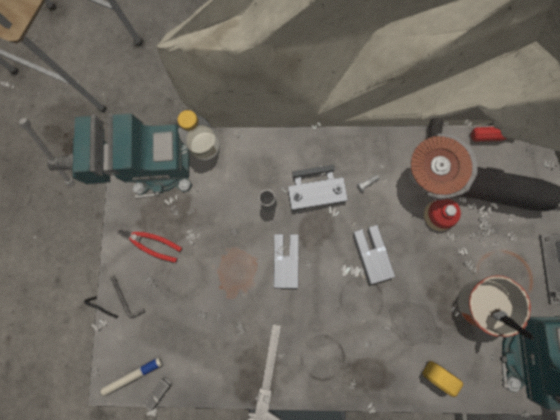

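View pics/scene0.png

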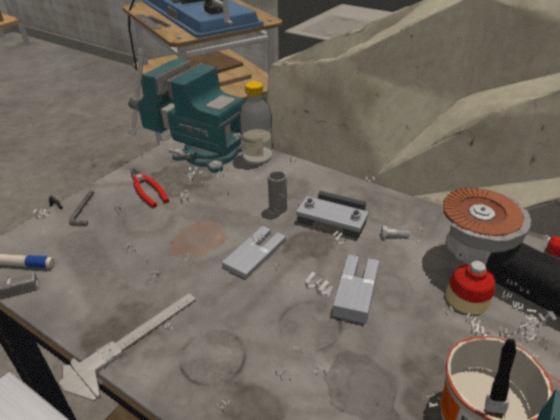

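The top view shows the left plate at (286,261), the right plate at (374,255), the bridge strap at (318,193), the stop at (314,171), the tube at (267,198) and the bolt at (370,183). In the scene view the left plate looks like the thin one. Next I'll measure both.

Create h.py:
```python
from bench import ctrl
import cv2,numpy as np
def ray(n,uv,z):
    p=ctrl.camera_params(n);f=210/np.tan(np.radians(p['fovy'])/2);V=np.array(p['view']);R=V[:3,:3];c=-R.T@V[:3,3]
    uv=np.atleast_2d(uv).astype(float)
    d=np.c_[(uv[:,0]-p['cx'])/f,-(uv[:,1]-p['cy'])/f,-np.ones(len(uv))]@R
    return c+d*((z-c[2])/d[:,2])[:,None]
def blobs(img,th,box,amin=150):
    x0,y0,x1,y1=box;g=cv2.cvtColor(img,cv2.COLOR_BGR2GRAY)
    m=np.zeros_like(g);m[y0:y1,x0:x1]=(g[y0:y1,x0:x1]>th)*255
    return [c[:,0] for c in cv2.findContours(m,cv2.RETR_EXTERNAL,cv2.CHAIN_APPROX_NONE)[0] if cv2.contourArea(c)>amin]
def rect(P):
    (c,s,a)=cv2.minAreaRect((P[:,:2]*1000).astype(np.float32));b=cv2.boxPoints((c,s,a))
    e=b[1]-b[0] if np.hypot(*(b[1]-b[0]))>np.hypot(*(b[2]-b[1])) else b[2]-b[1]
    if e[0]<0:e=-e
    return np.round(c,1),np.round(sorted(s),1),round(float(np.arctan2(e[1],e[0])),3)
```

Run:
```python
from h import *
t=cv2.imread('pics/top0.png')
for th in (135,150):
  for c in blobs(t,th,(240,150,420,300)):
    print(th,c.mean(0).round(),[ (z,)+rect(ray('top',c,z)) for z in (.012,.024,.026)])
x=cv2.resize(t[150:300,230:410],None,fx=4.4,fy=4,interpolation=cv2.INTER_CUBIC)[:, :]
cv2.imwrite('pics/crop0.png',cv2.resize(t[155:300,240:410],(800,682))[:600])
print(ray('top',[[300,174],[334,169]],.022),ray('top',[[267,198]],.07))
```

```text
135 [286. 258.] [(0.012, array([502.7,  24.8]), array([ 50.9, 109.7]), -0.012), (0.024, array([502.1,  24.6]), array([ 50.2, 108.2]), -0.012), (0.026, array([502.1,  24.5]), array([ 50.1, 107.9]), -0.012)]
135 [373. 251.] [(0.012, array([ 518.3, -157.6]), array([ 51.7, 111.4]), 0.295), (0.024, array([ 517.5, -155.3]), array([ 50.9, 109.9]), 0.295), (0.026, array([ 517.4, -154.9]), array([ 50.8, 109.6]), 0.295)]
135 [317. 191.] [(0.012, array([652.4, -41.2]), array([ 64.1, 122. ]), -1.407), (0.024, array([649.8, -40.5]), array([ 63.2, 120.3]), -1.407), (0.026, array([649.4, -40.4]), array([ 63., 120.]), -1.407)]
150 [286. 258.] [(0.012, array([503.6,  25.4]), array([ 48.2, 107.1]), 0.003), (0.024, array([503.1,  25.1]), array([ 47.6, 105.6]), 0.003), (0.026, array([503. ,  25.1]), array([ 47.5, 105.4]), 0.003)]
150 [373. 251.] [(0.012, array([ 518.1, -157.3]), array([ 49.7, 108.8]), 0.295), (0.024, array([ 517.3, -155. ]), array([ 49. , 107.3]), 0.295), (0.026, array([ 517.2, -154.7]), array([ 48.9, 107.1]), 0.295)]
150 [317. 191.] [(0.012, array([652.6, -41.2]), array([ 62.8, 118. ]), -1.41), (0.024, array([650. , -40.6]), array([ 61.9, 116.4]), -1.41), (0.026, array([649.6, -40.5]), array([ 61.8, 116.1]), -1.41)]
[[ 0.68411883 -0.00508222  0.022     ]
 [ 0.69478476 -0.07718952  0.022     ]] [[0.62287971 0.06129683 0.07      ]]
```

View pics/crop0.png

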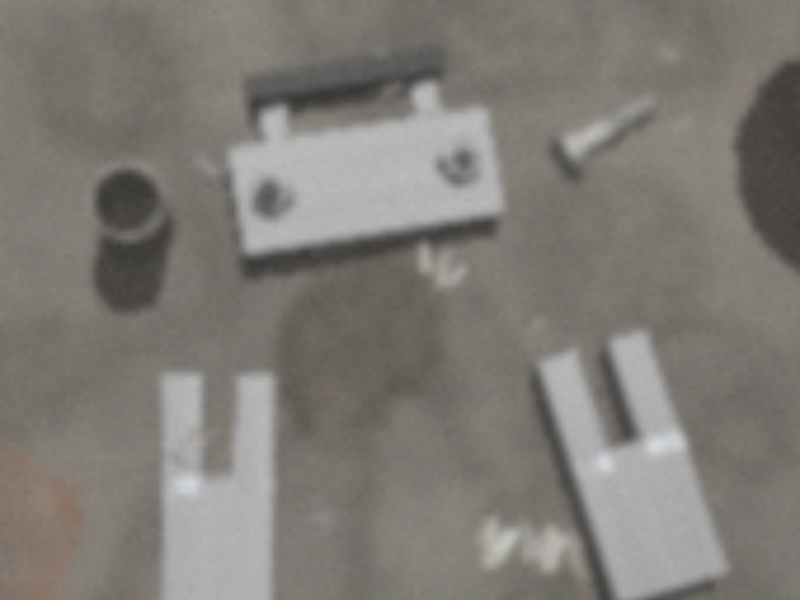

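The crop shows the left plate slot-up and level, at original pixels x 274–298. The strap corners are at about (289,186), (343,178), (347,200) and (292,209), the stop bar runs along (292,174)–(334,167), and the right plate has a visible thick side wall. Next I'll fit the bridge edges and check both plates' heights against the scene camera.

Add to h.py:
```python
def subedge(img,p,q,th,half=5,n=40):
    # sub-pixel crossings of grey level th along normals of the segment p-q; returns pixel points
    g=cv2.GaussianBlur(cv2.cvtColor(img,cv2.COLOR_BGR2GRAY),(3,3),0).astype(np.float32)
    p,q=np.array(p,float),np.array(q,float);d=(q-p)/np.linalg.norm(q-p);nn=np.array([-d[1],d[0]]);s=np.arange(-half,half+.01,.25)
    out=[]
    for a in np.linspace(.1,.9,n):
        P=p+a*(q-p)+s[:,None]*nn
        v=cv2.remap(g,P[:,0].astype(np.float32)[None],P[:,1].astype(np.float32)[None],cv2.INTER_LINEAR)[0]
        k=np.argmax(np.abs(np.gradient(v)));out.append(P[k])
    return np.array(out)
def line(P):
    vx,vy,x,y=cv2.fitLine(P[:,:2].astype(np.float32),cv2.DIST_HUBER,0,1e-3,1e-3).ravel();return np.array([x,y]),np.array([vx,vy])
def isect(a,b):
    t=np.linalg.solve(np.c_[a[1],-b[1]],b[0]-a[0]);return a[0]+t[0]*a[1]
def quad(img,n,C,z,th=0,half=4):
    L=[line(ray(n,subedge(img,C[i],C[(i+1)%4],th,half),z)) for i in range(4)]
    return np.array([isect(L[i-1],L[i]) for i in range(4)])
```

Run:
```python
from h import *
t=cv2.imread('pics/top0.png')
S=np.array([[230,148],[487,108],[503,212],[245,252]])/4.706+[240,155]
Q=quad(t,'top',S,.026);print((Q*1000).round(1).tolist(),Q.mean(0))
print('sides',[round(1000*np.linalg.norm(Q[i]-Q[i-1])) for i in range(4)],'yaws',[np.arctan2(*(Q[b]-Q[a])[::-1]).round(3) for a,b in ((2,1),(3,0))],[ (np.arctan2(*(Q[a]-Q[b])[::-1])-np.pi/2).round(3) for a,b in ((0,1),(3,2))])
P=ray('top',subedge(t,np.array([247,86])/4.706+[240,155],np.array([441,55])/4.706+[240,155],0,4),.022);l=line(P);print('stop top edge far/near',l,np.arctan2(l[1][1],l[1][0]))
# plate heights: rear-corner two-view
s=cv2.imread('pics/scene0.png')
for c in blobs(s,140,(210,180,400,330)): print('scene',c.mean(0).round(),[(z,)+rect(ray('scene',c,z)) for z in (.012,.024)])
```

```text
[[657.7000122070312, 20.0], [675.5999755859375, -94.69999694824219], [627.5999755859375, -103.0], [608.2000122070312, 12.0]] [ 0.6422702  -0.04144405]
sides [50, 116, 49, 117] yaws [np.float32(0.171), np.float32(0.161)] [np.float32(0.155), np.float32(0.167)]
stop top edge far/near (array([ 0.6870956 , -0.03375033], dtype=float32), array([ 0.14863768, -0.9888917 ], dtype=float32)) -1.4216058
scene [357. 281.] [(0.012, array([ 527.3, -149.1]), array([ 50.2, 111.2]), 0.292), (0.024, array([ 516.4, -153.7]), array([ 49.1, 108.7]), 0.292)]
scene [255. 247.] [(0.012, array([502.5,  26.1]), array([ 49. , 108.5]), -0.011), (0.024, array([492.1,  17.6]), array([ 47.9, 106.1]), -0.011)]
scene [332. 211.] [(0.012, array([659.1, -31.1]), array([ 49.6, 120. ]), -1.417), (0.024, array([645.2, -38.3]), array([ 48.4, 117.3]), -1.417)]
```

The two views agree at z=12 mm for the left plate (thin) and z=24 mm for the right (thick). The bridge is at about (0.642,-0.041) with yaw 0.16, so the shim sits at bridge frame (-127,+87) mm, turned -0.16 rad, which fits the specification. My plan is a two-fingertip push on the long left side to shift and turn it, then a two-fingertip push on the straight end.

Add to h.py:
```python
from scipy.spatial.transform import Rotation as Ro
B=np.array([.642,-.0405]);YB=.160
def b2w(x,y): c,s=np.cos(YB),np.sin(YB);return B+[c*x-s*y,s*x+c*y]
def w2b(p): c,s=np.cos(YB),np.sin(YB);d=np.asarray(p)[:2]-B;return np.array([c*d[0]+s*d[1],-s*d[0]+c*d[1]])
def to(xyz,ya):
    # tool-axis shift+turn to reach xyz, tool down, tool y at world angle ya
    o=ctrl.get_obs();q=o['eef_rot'];R=Ro.from_quat([q[1],q[2],q[3],q[0]])
    y=np.array([np.cos(ya),np.sin(ya),0]);z=np.array([0,0,-1.]);T=Ro.from_matrix(np.c_[np.cross(y,z),y,z])
    print('delta',R.inv().apply(np.array(xyz)-o['eef_pos']).round(4),(R.inv()*T).as_rotvec().round(4),'q',np.round(o['q'],2))
```

```bash
python3 -c "
from h import *
to([.498,.0755,.10],-.008)"
```

```text
delta [-0.4639 -0.3776  0.1309] [-1.500e-03  7.000e-04  1.328e+00] q [ 1.11  0.18  1.61  0.    1.35 -0.21]
```

>>> jog_arm(steps={"sx": [-0.464,-0.464,-0.464,-0.464,-0.464,-0.464,-0.464,-0.464,-0.464,-0.464],"sy": [-0.378,-0.378,-0.378,-0.378,-0.378,-0.378,-0.378,-0.378,-0.378,-0.378],"sz": [0.131,0.131,0.131,0.131,0.131,0.131,0.131,0.131,0.131,0.131],"ax": [-0.0015,-0.0015,-0.0015,-0.0015,-0.0015,-0.0015,-0.0015,-0.0015,-0.0015,-0.0015],"ay": [0.0007,0.0007,0.0007,0.0007,0.0007,0.0007,0.0007,0.0007,0.0007,0.0007],"az": [1.328,1.328,1.328,1.328,1.328,1.328,1.328,1.328,1.328,1.328],"finger_gap": [0.4,0.4,0.4,0.4,0.4,0.4,0.4,0.4,0.4,0.4]})

```text
time_s: 1.35
eef_pos: [0.4992, 0.0735, 0.0996]
eef_rot: [-0.0, 0.71, 0.704, 0.001]
wrist_force: [0.4, 0.5, -0.2]
opening: 0.402
grasp_force: 0.0
```

```bash
python3 -c "
from h import *
to([.498,.0755,.02],-.008)"
```

```text
delta [ 0.0019 -0.0013  0.0796] [ 0.0004 -0.0014 -0.0014] q [-0.09  0.19  1.89  0.    1.06 -0.08]
```

>>> jog_arm(steps={"sx": [0.002,0.002,0.002,0.002,0.002,0.002],"sy": [0,0,0,0,0,0],"sz": [0.05,0.08,0.088,0.092,0.094,0.094],"ax": [0,0,0,0,0,0],"ay": [0,0,0,0,0,0],"az": [0,0,0,0,0,0],"finger_gap": [0.4,0.4,0.4,0.4,0.4,0.4]})

```text
time_s: 2.1
eef_pos: [0.4993, 0.0779, 0.0073]
eef_rot: [0.0, 0.71, 0.704, 0.001]
wrist_force: [0.0, -0.3, -0.5]
opening: 0.4
grasp_force: 0.0
```

Run:
```python
from h import *
a=ctrl.camera('scene');b=ctrl.camera('wrist')
cv2.imwrite('pics/a1.png',np.hstack([cv2.resize(a[170:330,180:420],(400,267)),cv2.resize(b,(400,300))[:267]]))
```

```text
(no output)
```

View pics/a1.png

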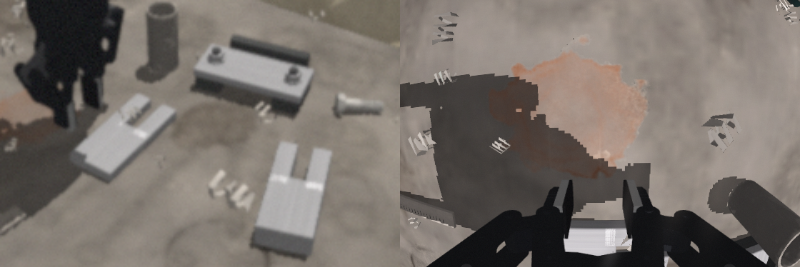

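The fingers sit clear to the left of the thin plate, the left crop showing the fingertips at about (70,110) beside it. There's no contact and the height is good. Now the lateral push.

>>> jog_arm(steps={"sx": [-0.006,-0.011,-0.014,-0.017,-0.020,-0.025,-0.030,-0.035,-0.040,-0.040],"sy": [0,0,0,0,0,0.0005,0.001,0.0015,0.002,0.002],"sz": [0.004,0.004,0.004,0.004,0.004,0.004,0.004,0.004,0.004,0.004],"ax": [0,0,0,0,0,0,0,0,0,0],"ay": [0,0,0,0,0,0,0,0,0,0],"az": [0,0,0,0,0,-0.01,-0.02,-0.03,-0.04,-0.04],"finger_gap": [0.4,0.4,0.4,0.4,0.4,0.4,0.4,0.4,0.4,0.4]})

```text
time_s: 3.45
eef_pos: [0.5003, 0.037, 0.0022]
eef_rot: [0.0, 0.696, 0.718, 0.0]
wrist_force: [0.2, 0.6, 0.3]
opening: 0.399
grasp_force: 0.0
```

Run:
```python
from h import *
a=ctrl.camera('scene');cv2.imwrite('pics/s2.png',a)
for c in blobs(a,140,(210,180,400,330)): print(c.mean(0).round(),rect(ray('scene',c,.012)))
```

```text
[310. 283.] (array([481.8, -90.1]), array([76.5, 89.9]), -0.993)
[356. 276.] (array([ 542. , -144.3]), array([ 57.4, 146. ]), 0.345)
[270. 250.] (array([506.4,   5.1]), array([ 56.3, 111.8]), 0.056)
[371. 230.] (array([ 650.1, -114.2]), array([25.2, 39. ]), 0.237)
[331. 203.] (array([694.5, -18. ]), array([126.2, 136.3]), -1.408)
```

>>> jog_arm(steps={"sx": [-0.005,-0.011,-0.017,-0.023,-0.029,-0.035,-0.041,-0.047,-0.053,-0.053],"sy": [0,0.0005,0.001,0.0015,0.002,0.0025,0.003,0.003,0.003,0.003],"sz": [0,0,0,0,0,0,0,0,0,0],"ax": [0,0,0,0,0,0,0,0,0,0],"ay": [0,0,0,0,0,0,0,0,0,0],"az": [-0.015,-0.03,-0.047,-0.063,-0.08,-0.097,-0.113,-0.128,-0.128,-0.128],"finger_gap": [0.4,0.4,0.4,0.4,0.4,0.4,0.4,0.4,0.4,0.4]})

```text
time_s: 4.75
eef_pos: [0.5051, -0.0161, 0.0022]
eef_rot: [0.0, 0.648, 0.761, 0.0]
wrist_force: [-0.7, 0.3, 0.9]
opening: 0.399
grasp_force: 0.0
```

Run:
```python
from h import *
for n in('top','scene'):
    a=ctrl.camera(n);cv2.imwrite(f'pics/{n}3.png',a)
t=cv2.imread('pics/top3.png');s=cv2.imread('pics/scene3.png')
cv2.imwrite('pics/v3.png',np.hstack([cv2.resize(t[155:305,240:390],(400,400)),cv2.resize(s[180:330,230:380],(400,400))]))
```

```text
(no output)
```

View pics/v3.png

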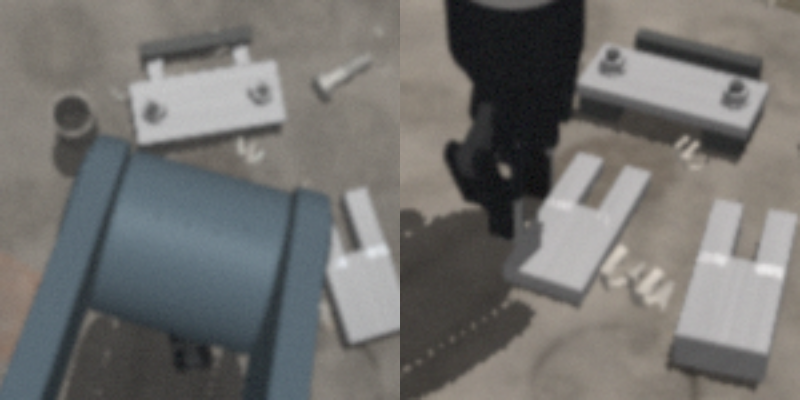

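The top view is blocked by the arm. The scene view shows the thin plate against the fingers, turned about parallel to the bridge, with its right long edge running from px (324,244) to (297,291). I'll measure that edge.

Run:
```python
from h import *
s=cv2.imread('pics/scene3.png')
def f(p): return ((p[0]-400)/2.667+230-.3,p[1]/2.667+180-.3)
l=line(ray('scene',subedge(s,f((650,172)),f((582,290)),0,4),.012));tips=[ray('scene',[f(p)],.012)[0] for p in((577,152),(650,172))]
print('edge yaw',np.arctan(l[1][1]/l[1][0]),'mid b',w2b(l[0]),'tips b',[w2b(p) for p in tips])
t=cv2.imread('pics/top3.png')
S=np.array([[230,148],[487,108],[503,212],[245,252]])/4.706+[240,155]
for n,im,C in(('scene',s,[f(p) for p in((605,45),(768,83),(747,133),(581,90))]),('top',t,S)):
    Q=quad(im,n,C,.026);print(n,Q.mean(0),[round(1000*np.linalg.norm(Q[i]-Q[i-1])) for i in range(4)],[(np.arctan2(*(Q[a]-Q[b])[::-1])-np.pi/2).round(3) for a,b in((0,1),(3,2))])
```

```text
edge yaw 0.17906657 mid b [-0.11912867 -0.01365461] tips b [array([-0.07340199,  0.03667157]), array([-0.07250527, -0.01246454])]
scene [ 0.64300936 -0.04188905] [52, 106, 51, 122] [np.float32(0.175), np.float32(0.162)]
top [ 0.6423292  -0.04135758] [51, 117, 48, 116] [np.float32(0.147), np.float32(0.167)]
```

>>> jog_arm(steps={"sx": [-0.004,-0.008,-0.011,-0.0118,-0.0118,-0.0118,0.01,0.03,0.05,0.07],"sy": [0,0,0,0,0,0,0,0,-0.04,-0.1],"sz": [0,0,0,0,0,0,0,-0.01,-0.08,-0.08],"ax": [0,0,0,0,0,0,0,0,0,0],"ay": [0,0,0,0,0,0,0,0,0,0],"az": [0,0,0,0,0,0,0,0,0,0],"finger_gap": [0.4,0.4,0.4,0.4,0.4,0.4,0.4,0.4,0.4,0.4]})

```text
time_s: 6.1
eef_pos: [0.4111, 0.0347, 0.0819]
eef_rot: [0.003, 0.648, 0.762, 0.002]
wrist_force: [-0.4, 0.1, 2.5]
opening: 0.402
grasp_force: 0.0
```

>>> jog_arm(steps={"sx": [0.04,0.08,0.10,0.10],"sy": [-0.04,-0.06,-0.06,-0.06],"sz": [0,0,0,0],"ax": [0,0,0,0],"ay": [0,0,0,0],"az": [-0.18,-0.36,-0.54,-0.72],"finger_gap": [0.2,0.2,0.2,0.2]})

```text
time_s: 6.6
eef_pos: [0.3329, 0.1255, 0.0795]
eef_rot: [0.001, 0.335, 0.942, 0.001]
wrist_force: [0.2, -1.2, 1.2]
opening: 0.202
grasp_force: 0.0
```

Run:
```python
from h import *
for n in('top','scene'):
    a=ctrl.camera(n);cv2.imwrite(f'pics/{n}4.png',a)
t=cv2.imread('pics/top4.png')
for th in(135,150):
  for c in blobs(t,th,(240,150,420,310)): print(th,c.mean(0).round(),rect(ray('top',c,.012)))
cv2.imwrite('pics/v4.png',cv2.resize(t[155:305,240:400],(640,600)))
```

```text
135 [332. 255.] (array([519.6, -80.6]), array([ 88.8, 111.8]), 0.166)
135 [373. 251.] (array([ 517.9, -157.4]), array([ 51.1, 112. ]), 0.295)
135 [317. 191.] (array([652.4, -41.2]), array([ 64.1, 122. ]), -1.407)
150 [331. 254.] (array([520.1, -79.5]), array([ 86. , 107.5]), 0.175)
150 [373. 251.] (array([ 518.3, -157.2]), array([ 49.7, 110. ]), 0.295)
150 [317. 191.] (array([652.6, -41.2]), array([ 63.1, 117.9]), -1.407)
```

View pics/v4.png

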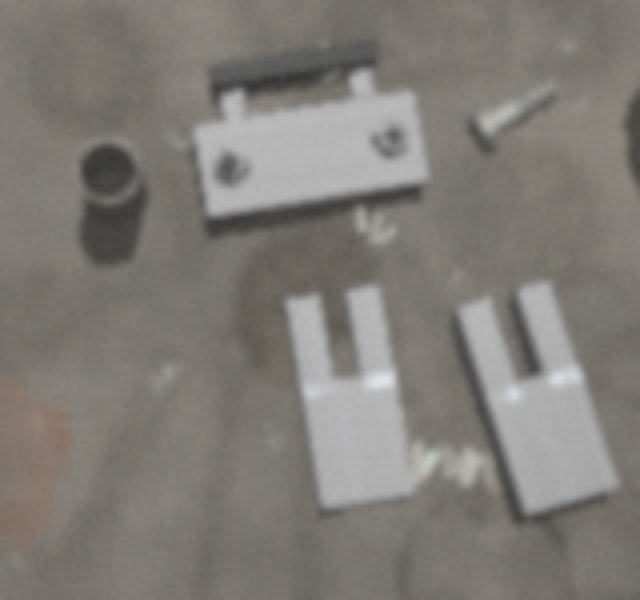

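The view is clear. The thin shim's corners in original pixels are at about (312,229), (335,226), (343,278) and (320,282), lying in front of the bridge and nearly parallel to it; the thick shim hasn't moved. I'll measure with the edge fits.

Create m.py:
```python
from h import *
def shim(t,C):
    L=[line(ray('top',subedge(t,C[i],C[(i+1)%4],0,3),.012)) for i in range(4)]
    Q=np.array([isect(L[i-1],L[i]) for i in range(4)]);m=Q.mean(0)
    print('sides',[round(1000*np.linalg.norm(Q[i]-Q[i-1]),1) for i in range(4)],'long yaws',[round(float(np.arctan(L[i][1][1]/L[i][1][0])),3) for i in(1,3)],'rear yaw',round(float(np.arctan(-L[2][1][0]/L[2][1][1])),3),'c',m,'b',w2b(m))
```

Run:
```python
from m import *
t=cv2.imread('pics/top4.png')
shim(t,[(240+x/4,155+y/4) for x,y in((287,298),(380,286),(412,492),(322,508))])
S=np.array([[230,148],[487,108],[503,212],[245,252]])/4.706+[240,155]
Q=quad(t,'top',S,.026,half=3);print(Q.mean(0),w2b(Q.mean(0)))
# stop bar left/right ends and rails
print([w2b(ray('top',[(240+x/4,155+y/4)],z)[0]).round(4) for x,y,z in((211,70,.022),(376,40,.022),(213,90,.022),(377,60,.022),(221,100,.01),(244,97,.01),(350,80,.01),(373,78,.01))])
```

```text
sides [np.float32(109.7), np.float32(48.6), np.float32(108.3), np.float32(49.3)] long yaws [0.168, 0.162] rear yaw 0.168 c [ 0.5172145  -0.06122017] b [-0.12649277 -0.00057491]
[ 0.64230675 -0.041361  ] [ 0.00016565 -0.00089887]
[array([0.053 , 0.0429]), array([ 0.0549, -0.0462]), array([0.042 , 0.0436]), array([ 0.044 , -0.0448]), array([0.0388, 0.0398]), array([0.0384, 0.0274]), array([ 0.0384, -0.0302]), array([ 0.0375, -0.0426])]
```

```bash
sed -i 's/^B=.*/B=np.array([.6423,-.0414]);YB=.163/' h.py; python3 -c "
from h import *
p=b2w(-.209,0);print(p,b2w(-.076,0));to([*p,.06],.163+np.pi/2)"
```

```text
[ 0.43607032 -0.07531635] [ 0.56730739 -0.05373322]
delta [-0.2065 -0.0892  0.0195] [ 0.0013  0.002  -0.8514] q [ 0.02 -0.12  2.26  0.    1.   -0.86]
```

>>> jog_arm(steps={"sx": [-0.2065,-0.2065,-0.2065,-0.2065,-0.2065,-0.2065,-0.2065],"sy": [-0.0892,-0.0892,-0.0892,-0.0892,-0.0892,-0.0892,-0.0892],"sz": [0.0195,0.0195,0.0195,0.0195,0.0195,0.0195,0.0195],"ax": [0.0013,0.0013,0.0013,0.0013,0.0013,0.0013,0.0013],"ay": [0.002,0.002,0.002,0.002,0.002,0.002,0.002],"az": [-0.8514,-0.8514,-0.8514,-0.8514,-0.8514,-0.8514,-0.8514],"finger_gap": [0.15,0.15,0.15,0.15,0.15,0.15,0.15]})

```text
time_s: 7.58
eef_pos: [0.4346, -0.0751, 0.0592]
eef_rot: [-0.001, -0.078, 0.997, 0.001]
wrist_force: [0.3, -0.0, -0.4]
opening: 0.15
grasp_force: 0.0
```

```bash
python3 -c "
from h import *
p=b2w(-.209,0);to([*p,.004],.163+np.pi/2)"
```

```text
delta [-0.0015 -0.0005  0.0552] [ 0.0012 -0.002  -0.0074] q [-0.44  0.13  2.06 -0.    0.95 -2.17]
```

>>> jog_arm(steps={"sx": [-0.0015,-0.0015,-0.0015,-0.0015],"sy": [-0.0005,-0.0005,-0.0005,-0.0005],"sz": [0.04,0.052,0.055,0.055],"ax": [0.001,0.001,0.001,0.001],"ay": [-0.002,-0.002,-0.002,-0.002],"az": [-0.007,-0.007,-0.007,-0.007],"finger_gap": [0.15,0.15,0.15,0.15]})

```text
time_s: 8.07
eef_pos: [0.4371, -0.0757, 0.005]
eef_rot: [0.001, -0.084, 0.997, -0.0]
wrist_force: [0.5, -0.3, 0.5]
opening: 0.15
grasp_force: 0.0
```

>>> jog_arm(steps={"sx": [-0.006,-0.011,-0.014,-0.017,-0.020,-0.026,-0.032,-0.038,-0.044,-0.05],"sy": [0,0,0,0,0,0,0,0,0,0],"sz": [0,0,0,0,0,0,0,0,0,0],"ax": [0,0,0,0,0,0,0,0,0,0],"ay": [0,0,0,0,0,0,0,0,0,0],"az": [0,0,0,0,0,0,0,0,0,0],"finger_gap": [0.15,0.15,0.15,0.15,0.15,0.15,0.15,0.15,0.15,0.15]})

```text
time_s: 9.32
eef_pos: [0.4844, -0.0671, 0.004]
eef_rot: [-0.002, -0.084, 0.996, 0.0]
wrist_force: [-6.5, -1.6, 4.6]
opening: 0.152
grasp_force: 3.1
```

Run:
```python
from h import *
to([*b2w(-.076,0),.004],.163+np.pi/2)
t=ctrl.camera('top');s=ctrl.camera('scene');cv2.imwrite('pics/top5.png',t);cv2.imwrite('pics/scene5.png',s)
cv2.imwrite('pics/v5.png',np.hstack([cv2.resize(t[155:305,250:350],(300,450)),cv2.resize(s[175:325,230:396],(498,450))]))
```

```text
delta [-0.084  -0.0007 -0.0003] [ 0.0012 -0.0032  0.0049] q [-0.38  0.34  1.95 -0.    0.85 -2.12]
```

View pics/v5.png

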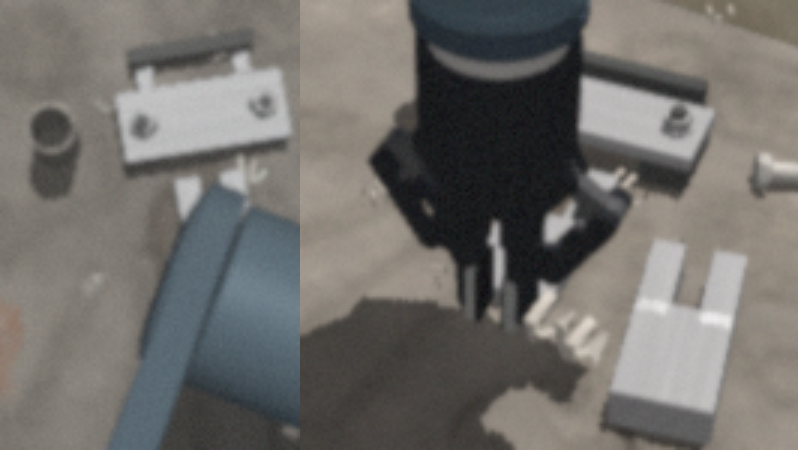

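The top view shows both slotted tips ahead of the arm, at about px (308,216) and (332,212), just in front of the strap's front edge. I'll check how well they are centred.

Run:
```python
from h import *
t=cv2.imread('pics/top5.png')
f=lambda x,y:(x/3+250-.3,y/3+155-.3)
for a,b in((( 175,184),(182,212)),((199,182),(203,205)),((221,174),(226,187)),((245,172),(248,187)),((177,181),(199,178)),((222,173),(243,170))):
    P=ray('top',subedge(t,f(*a),f(*b),0,3,15),.012);l=line(P);m=w2b(np.median(P,0));print(m.round(4),np.arctan2(l[1][1],l[1][0]).round(3))
```

```text
[-0.0535  0.0272] 0.204
[-0.0528  0.011 ] -0.365
[-0.0468 -0.0057] 0.669
[-0.0484 -0.0205] 0.32
[-0.0391  0.0172] -1.359
[-0.0386 -0.0144] -1.241
```

The tips look about 3 mm left, but those edges are short, so I'll back off for a clear look before entering.

>>> jog_arm(steps={"sx": [0.01,0.02,0.05,0.08,0.10,0.10,0.10],"sy": [0,0,0.03,0.08,0.14,0.20,0.22],"sz": [0,-0.01,-0.06,-0.06,-0.06,-0.06,-0.06],"ax": [0,0,0,0,0,0,0],"ay": [0,0,0,0,0,0,0],"az": [0,0,0,0,0,0,0],"finger_gap": [0.15,0.15,0.15,0.15,0.15,0.15,0.15]})

```text
time_s: 10.3
eef_pos: [0.3489, 0.1351, 0.0644]
eef_rot: [0.001, -0.085, 0.996, 0.0]
wrist_force: [0.3, -0.4, -0.7]
opening: 0.148
grasp_force: 0.0
```

Run:
```python
from m import *
t=ctrl.camera('top');cv2.imwrite('pics/top6.png',t)
def px(p,z):
    P=ctrl.camera_params('top');V=np.array(P['view']);c=V[:3,:3]@np.array([*p,z])+V[:3,3];f=210/np.tan(np.radians(P['fovy'])/2);return (P['cx']+f*c[0]/-c[2],P['cy']-f*c[1]/-c[2])
C=[px(b2w(-.094+a,y),.012) for a,y in((.055,.027),(.055,-.023),(-.055,-.025),(-.055,.025))]
print(np.round(C));shim(t,C)
for c in blobs(t,150,(280,205,350,280)): print(rect(ray('top',c,.012)))
cv2.imwrite('pics/v6.png',cv2.resize(t[155:305,240:400],(640,600)))
```

```text
[[308. 214.]
 [331. 210.]
 [342. 262.]
 [318. 266.]]
sides [np.float32(110.7), np.float32(49.6), np.float32(110.6), np.float32(48.6)] long yaws [0.173, 0.181] rear yaw 0.194 c [ 0.5509571  -0.05441365] b [-0.092244   0.0019819]
(array([554., -61.]), array([ 63. , 113.2]), 0.157)
```

View pics/v6.png

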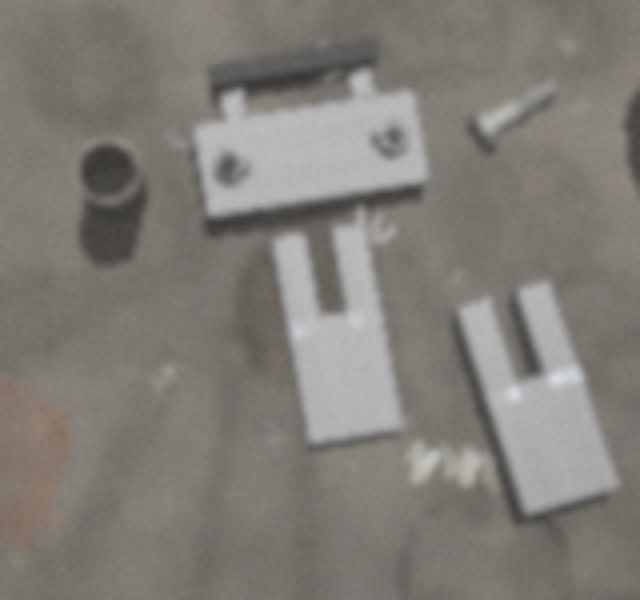

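The shim is now at y_b=+2 mm and turned about 0.015 rad too far. The earlier push direction was slightly off, about 0.18 rad instead of 0.163. It's still in front of the strap, so I'll re-approach at the right yaw and push with a small lateral correction.

```bash
python3 -c "
from h import *
to([*b2w(-.175,.001),.06],.160+np.pi/2)"
```

```text
delta [-0.0841 -0.222   0.0042] [0.001  0.0013 0.0103] q [ 0.05 -0.03  2.22  0.    0.95 -1.69]
```

>>> jog_arm(steps={"sx": [0,0,-0.02,-0.06,-0.084,-0.084,-0.084,-0.084,-0.084,-0.084],"sy": [-0.06,-0.12,-0.18,-0.222,-0.222,-0.222,-0.222,-0.222,-0.222,-0.222],"sz": [0.004,0.004,0.004,0.004,0.004,0.004,0.045,0.056,0.060,0.060],"ax": [0.001,0.001,0.001,0.001,0.001,0.001,0.001,0.001,0.001,0.001],"ay": [0.001,0.001,0.001,0.001,0.001,0.001,0.001,0.001,0.001,0.001],"az": [0.01,0.01,0.01,0.01,0.01,0.01,0.01,0.01,0.01,0.01],"finger_gap": [0.15,0.15,0.15,0.15,0.15,0.15,0.15,0.15,0.15,0.15]})

```text
time_s: 11.6
eef_pos: [0.4707, -0.0722, 0.0051]
eef_rot: [0.0, -0.079, 0.997, -0.001]
wrist_force: [0.8, 0.9, 0.5]
opening: 0.15
grasp_force: 0.0
```

```bash
python3 -c "
from h import *
print(w2b(ctrl.get_obs()['eef_pos']))
to([*b2w(-.155,.001),.004],.160+np.pi/2)
to([*b2w(-.120,-.0006),.004],.160+np.pi/2)"
```

```text
[-0.17432608 -0.00251859]
delta [-0.0193  0.0036  0.0011] [-0.0015  0.0002 -0.0021] q [-0.4   0.31  1.99 -0.    0.84 -2.13]
delta [-0.0543  0.0022  0.0011] [-0.0015  0.0002 -0.0021] q [-0.4   0.31  1.99 -0.    0.84 -2.13]
```

>>> jog_arm(steps={"sx": [-0.006,-0.011,-0.014,-0.017,-0.020,-0.023,-0.027,-0.031,-0.034,-0.034],"sy": [0.001,0.002,0.002,0.002,0.002,0.0015,0.001,0.0005,0,0],"sz": [0.001,0.001,0.001,0.001,0.001,0.001,0.001,0.001,0.001,0.001],"ax": [0,0,0,0,0,0,0,0,0,0],"ay": [0,0,0,0,0,0,0,0,0,0],"az": [-0.002,-0.002,-0.002,-0.002,-0.002,-0.002,-0.002,-0.002,-0.002,-0.002],"finger_gap": [0.15,0.15,0.15,0.15,0.15,0.15,0.15,0.15,0.15,0.15]})

```text
time_s: 12.85
eef_pos: [0.503, -0.0664, 0.003]
eef_rot: [-0.001, -0.08, 0.997, -0.0]
wrist_force: [-4.0, 0.3, 2.1]
opening: 0.154
grasp_force: 2.3
```

Run:
```python
from h import *
p=ctrl.get_obs()['eef_pos'];print(w2b(p));to([*b2w(-.078,-.001),.004],.160+np.pi/2)
t=ctrl.camera('top');cv2.imwrite('pics/top7.png',t)
cv2.imwrite('pics/v7.png',cv2.resize(t[160:260,270:370],(600,600),interpolation=cv2.INTER_CUBIC))
```

```text
[-0.14148248 -0.00203644]
delta [-0.0635  0.0012 -0.0012] [-0.     -0.0029 -0.    ] q [-0.36  0.37  1.91 -0.    0.86 -2.09]
```

View pics/v7.png

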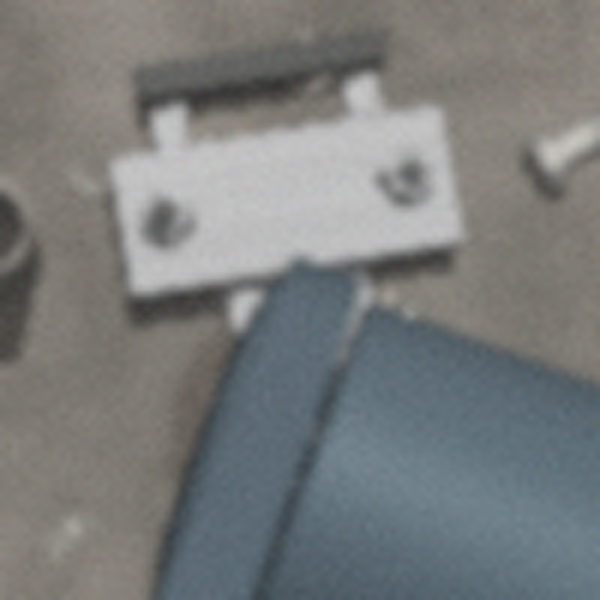

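The shim tips are at the strap's front edge: the left tip's outer edge is at px (308.3,211), and the right tip's is partly visible at about (331.8,208). I'll check the centring.

Run:
```python
from h import *
print([w2b(ray('top',[(270+x/6-.4,160+y/6-.4)],.012)[0]).round(4) for x,y in((230,300),(233,325),(373,290))])
t=cv2.imread('pics/top7.png');g=cv2.cvtColor(t,cv2.COLOR_BGR2GRAY)
for r in(210,211,212,213):print(r,g[r,303:318].tolist())
```

```text
[array([-0.0296,  0.0248]), array([-0.0386,  0.0252]), array([-0.0342, -0.0254])]
210 [71, 67, 78, 76, 102, 141, 174, 187, 177, 154, 125, 98, 94, 102, 100]
211 [78, 80, 77, 84, 102, 144, 183, 184, 164, 128, 103, 93, 94, 99, 105]
212 [93, 96, 97, 93, 106, 147, 180, 179, 147, 108, 89, 91, 99, 104, 103]
213 [113, 112, 113, 109, 111, 138, 168, 162, 126, 94, 87, 94, 101, 104, 108]
```

It's centred, with edges at +25 and -25 mm. Pushing straight in.

>>> jog_arm(steps={"sx": [-0.005,-0.01,-0.015,-0.02,-0.025,-0.03,-0.035,-0.04,-0.045,-0.05],"sy": [0,0,0,0,0,0,0,0,0,0],"sz": [-0.001,-0.001,-0.001,-0.001,-0.001,-0.001,-0.001,-0.001,-0.001,-0.001],"ax": [0,0,0,0,0,0,0,0,0,0],"ay": [0,0,0,0,0,0,0,0,0,0],"az": [0,0,0,0,0,0,0,0,0,0],"finger_gap": [0.15,0.15,0.15,0.15,0.15,0.15,0.15,0.15,0.15,0.15]})

```text
time_s: 14.15
eef_pos: [0.5538, -0.0587, 0.0044]
eef_rot: [-0.0, -0.08, 0.997, -0.001]
wrist_force: [-3.1, 0.4, -1.6]
opening: 0.149
grasp_force: 1.0
```

```bash
python3 -c "
from h import *
p=ctrl.get_obs()['eef_pos'];print(w2b(p));to([*b2w(-.076,-.001),.004],.160+np.pi/2)"
```

```text
[-0.09015891 -0.00272904]
delta [-0.0142  0.0018  0.0004] [-0.0011 -0.0004 -0.0004] q [-0.32  0.45  1.78 -0.    0.91 -2.05]
```

Force is steady at about 3 N. About 14 mm is left, so I'll creep.

>>> jog_arm(steps={"sx": [-0.002,-0.004,-0.006,-0.008,-0.009,-0.01,-0.011,-0.011],"sy": [0,0,0,0,0,0,0,0],"sz": [0,0,0,0,0,0,0,0],"ax": [0,0,0,0,0,0,0,0],"ay": [0,0,0,0,0,0,0,0],"az": [0,0,0,0,0,0,0,0],"finger_gap": [0.15,0.15,0.15,0.15,0.15,0.15,0.15,0.15]})

```text
time_s: 15.15
eef_pos: [0.5645, -0.057, 0.0045]
eef_rot: [0.0, -0.08, 0.997, -0.001]
wrist_force: [-4.2, -0.9, 1.5]
opening: 0.151
grasp_force: 1.9
```

>>> jog_arm(steps={"sx": [-0.0005,-0.001,-0.0015,-0.0015],"sy": [0,0,0,0],"sz": [0,0,0,0],"ax": [0,0,0,0],"ay": [0,0,0,0],"az": [0,0,0,0],"finger_gap": [0.15,0.15,0.15,0.15]})

```text
time_s: 15.65
eef_pos: [0.5658, -0.0568, 0.0044]
eef_rot: [-0.0, -0.08, 0.997, -0.001]
wrist_force: [-5.1, -0.5, 2.6]
opening: 0.15
grasp_force: 2.4
```

>>> jog_arm(steps={"sx": [-0.0005,-0.001,-0.001],"sy": [0,0,0],"sz": [0,0,0],"ax": [0,0,0],"ay": [0,0,0],"az": [0,0,0],"finger_gap": [0.15,0.15,0.15]})

```text
time_s: 16.02
eef_pos: [0.5668, -0.0566, 0.0044]
eef_rot: [-0.0, -0.08, 0.997, -0.001]
wrist_force: [-4.1, -0.9, 2.3]
opening: 0.155
grasp_force: 2.4
```

>>> jog_arm(steps={"sx": [-0.0005,-0.001,-0.001],"sy": [0,0,0],"sz": [0,0,0],"ax": [0,0,0],"ay": [0,0,0],"az": [0,0,0],"finger_gap": [0.15,0.15,0.15]})

```text
time_s: 16.4
eef_pos: [0.5678, -0.0565, 0.0044]
eef_rot: [-0.0, -0.08, 0.997, -0.001]
wrist_force: [-4.8, -0.6, 4.0]
opening: 0.151
grasp_force: 2.5
```

>>> jog_arm(steps={"sx": [-0.0005,-0.001,-0.001],"sy": [0,0,0],"sz": [0,0,0],"ax": [0,0,0],"ay": [0,0,0],"az": [0,0,0],"finger_gap": [0.15,0.15,0.15]})

```text
time_s: 16.77
eef_pos: [0.5687, -0.0563, 0.0044]
eef_rot: [-0.0, -0.08, 0.997, -0.001]
wrist_force: [-6.1, -0.9, 3.8]
opening: 0.15
grasp_force: 2.7
```

```bash
python3 -c "
from h import *
print(w2b(ctrl.get_obs()['eef_pos']))"
```

```text
[-0.07507262 -0.00279927]
```

>>> jog_arm(steps={"sx": [-0.0005,-0.001,-0.001],"sy": [0,0,0],"sz": [0,0,0],"ax": [0,0,0],"ay": [0,0,0],"az": [0,0,0],"finger_gap": [0.15,0.15,0.15]})

```text
time_s: 17.15
eef_pos: [0.5687, -0.0563, 0.0044]
eef_rot: [-0.001, -0.08, 0.997, -0.001]
wrist_force: [-9.3, -2.5, 6.8]
opening: 0.147
grasp_force: 4.7
```

>>> jog_arm(steps={"sx": [-0.0005,-0.001,-0.001],"sy": [0,0,0],"sz": [0,0,0],"ax": [0,0,0],"ay": [0,0,0],"az": [0,0,0],"finger_gap": [0.15,0.15,0.15]})

```text
time_s: 17.52
eef_pos: [0.5687, -0.0563, 0.0043]
eef_rot: [-0.002, -0.08, 0.997, -0.0]
wrist_force: [-12.0, -2.8, 10.7]
opening: 0.152
grasp_force: 6.6
```

Run:
```python
from h import *
t=ctrl.camera('top');cv2.imwrite('pics/top8.png',t)
cv2.imwrite('pics/v8.png',cv2.resize(t[155:255,270:370],(600,600),interpolation=cv2.INTER_CUBIC))
```

```text
(no output)
```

View pics/v8.png

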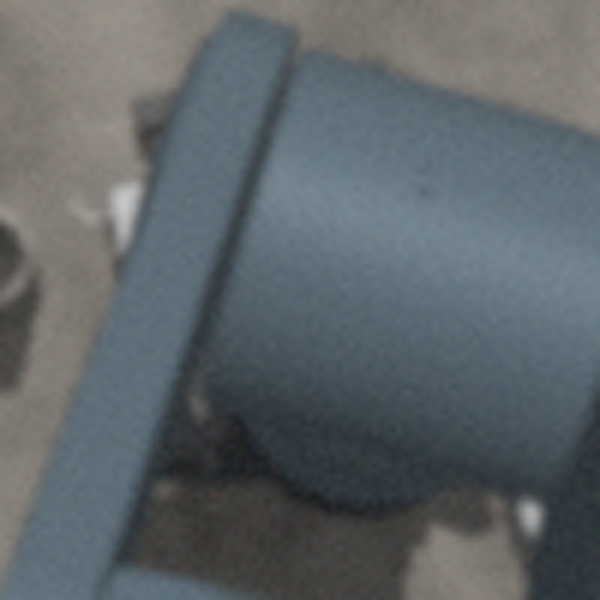

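The arm blocks the top view, but the tool stalled at x=0.5687 while the force rose from 6 to 12 N, so the shim is against the stop. I'll back off straight, lift and check.

>>> jog_arm(steps={"sx": [0.004,0.012,0.025,0.05,0.09,0.13,0.17,0.18,0.18,0.18],"sy": [0,0,0,0,0.03,0.08,0.13,0.18,0.22,0.22],"sz": [0,0,0,-0.03,-0.08,-0.08,-0.08,-0.08,-0.08,-0.08],"ax": [0,0,0,0,0,0,0,0,0,0],"ay": [0,0,0,0,0,0,0,0,0,0],"az": [0,0,0,0,0,0,0,0,0,0],"finger_gap": [0.15,0.15,0.15,0.15,0.15,0.15,0.15,0.15,0.15,0.15]})

```text
time_s: 18.82
eef_pos: [0.3568, 0.1346, 0.0842]
eef_rot: [0.0, -0.082, 0.997, -0.0]
wrist_force: [0.2, -0.4, 0.5]
opening: 0.153
grasp_force: 0.0
```

Run:
```python
from h import *
t=ctrl.camera('top');s=ctrl.camera('scene');cv2.imwrite('pics/top9.png',t);cv2.imwrite('pics/scene9.png',s)
cv2.imwrite('pics/v9.png',np.hstack([cv2.resize(t[155:255,255:355],(400,400),interpolation=cv2.INTER_CUBIC),cv2.resize(s[165:265,270:370],(400,400),interpolation=cv2.INTER_CUBIC)]))
f0=cv2.imread('pics/top4.png')
for c in blobs(t,150,(350,215,420,300)): print('thick',rect(ray('top',c,.024)))
for b in((255,180,285,225),(350,170,390,200)):
    x0,y0,x1,y1=b;print(cv2.phaseCorrelate(*[cv2.cvtColor(i,cv2.COLOR_BGR2GRAY)[y0:y1,x0:x1].astype(np.float32) for i in(f0,t)]))
```

```text
thick (array([ 517.5, -155. ]), array([ 49. , 108.5]), 0.295)
((-0.04123215776968436, 0.6517765299033478), 1.0464228460523817)
((0.03532938710297273, 0.03998655019510444), 1.1845527708530426)
```

View pics/v9.png

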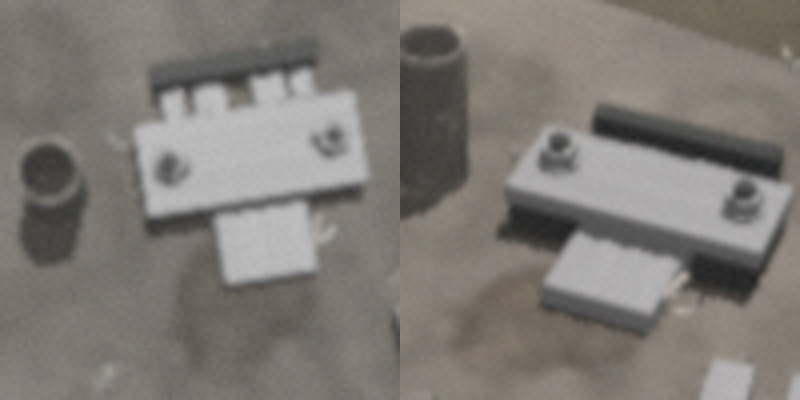

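The shim is under the strap with its tips visible between the rails at the stop, px (308,179) and (322,177), and its straight end out front. I'll check the rear edge numerically, and check whether the tube has moved.

Run:
```python
from h import *
t=cv2.imread('pics/top9.png')
f=lambda x,y:(x/4+255-.4,y/4+155-.4)
P=ray('top',subedge(t,f(223,284),f(316,270),0,3),.012);l=line(P);print('rear mid b',w2b(np.median(P,0)),'yaw',np.arctan(-l[1][0]/l[1][1]))
for a,b in(((217,215),(223,282)),((308,205),(316,268))):
    P=ray('top',subedge(t,f(*a),f(*b),0,3),.012);l=line(P);print('side b',w2b(np.median(P,0)),np.arctan(l[1][1]/l[1][0]))
for n,fs,b in(('tube',('top0','top3','top4','top6'),(258,186,280,210)),('bolt',('top0','top4'),(355,173,385,195)),('strap',('top0','top4'),(290,175,345,205)),('tubeS',('scene0','scene4'),(264,168,292,215))):
  for k in fs:
    i=cv2.imread(f'pics/{k}.png');x0,y0,x1,y1=b;big=cv2.resize(t if k[0]=='t' else cv2.imread('pics/scene9.png'),None,fx=4,fy=4,interpolation=cv2.INTER_CUBIC)
    T=cv2.resize(i,None,fx=4,fy=4,interpolation=cv2.INTER_CUBIC)[y0*4:y1*4,x0*4:x1*4]
    r=cv2.matchTemplate(big,T,cv2.TM_CCOEFF_NORMED);_,v,_,p=cv2.minMaxLoc(r);print(n,k,round(v,3),p[0]/4-x0,p[1]/4-y0)
```

```text
rear mid b [-0.06417848  0.00086741] yaw 0.17602488
side b [-0.04522482  0.02389262] 0.15912075
side b [-0.04666455 -0.02332148] 0.18808374
tube top0 0.994 0.0 0.0
tube top3 0.973 0.0 0.0
tube top4 0.995 0.0 0.0
tube top6 0.994 0.0 0.0
bolt top0 0.988 0.0 0.0
bolt top4 0.989 0.0 0.0
strap top0 0.888 0.0 -0.25
strap top4 0.889 0.0 -0.25
tubeS scene0 0.997 0.0 0.0
tubeS scene4 0.997 0.0 0.0
```

Nothing else moved. The shim's rear edge is at x_b≈-64.5 mm (home is -65), y≈0.3 mm, and it is square within measurement noise.

```bash
python3 -c "
from bench import ctrl
print(ctrl.hand_in())"
```

```text
the job is handed in; nothing more can be done
None
```

The thin shim is slid in under the strap, slotted end first, and rests against the back stop (within about 1 mm of home, square within measurement noise); the thick shim, tube and bolt have not moved, and the job was handed in at about 19 s.

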